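# Pin the clamshell sample holder shut and hold it

### The arm

A 6-joint arm with a two-finger parallel gripper is mounted at the origin on the work surface. World frame = base frame: x ahead of the robot, y to its left, z up, the work surface at z = 0. Lengths are in mm, angles in rad, forces in N, time in s.
With the tool pointing down it reaches from about 150 to 775 mm from the base axis. Payload 6.1 kg.
Tool frame: the origin (TCP) lies midway between the tips of the shut fingers; the grasp point (between the pads) lies 19 mm behind it; y points along the fingers, z is the direction in which the jaws open and shut, and the axes are right-handed (so a half turn about y gives the same grasp; the last joint's range is limited). The gripper opens to 85 mm and grips with 20 to 120 N. Pads are 22 mm wide; open, the fingers measure 114 mm over their backs; the gripper's body (76 mm by 85 mm) begins 54 mm behind the grasp point. The pads swing forward as they close: fully open they stand 13 mm farther back than shut.
Start: joints at [1.205, 0.126, -0.04, 1.405, 0, 1.571], TCP at [187.783, 490.251, 209.595] pointing down, gripper open.
Joint ranges: [-2.72, 2.72], [-0.95, 1.95], [-1.27, 1.35], [-1.78, 2.02], [-1.46, 1.47], [-3.14, 3.14]. Speed limits (rad/s): [2.39, 2.39, 3.01, 3.14, 3.14, 3.14].

### API

Orientations are given as a rotation vector (axis times angle).
In Python, from station import sensors, viewer, order gives the robot as it stands.
- The arm moves only by the shell command python3 -m jog 'ROWS' [OPENING]. ROWS is a JSON object of lists of equal length, an entry for each row: "linear": the shift along the world's x, y, z in m, a list of three; "spin": the turn about the world's z in degrees. A call has 1 to 20 rows; each row shifts and turns the pose as measured when the row begins; what a row does not reach is not made up. A row lasts 1/10 s, in which the tool goes at most 50 mm and 8.59 degrees, less where a joint would pass 70% of its speed; a pose out of reach is approached as far as the arm can. A call with a gripper value outside its range is refused whole. OPENING is the finger opening in m, from 0 to 0.0854, set as the call begins (- or left out, the last holds). The fingers move at their own pace and stop on an object; the grip force is fixed at half the most. Time passes only in rows, so rows that do not move let the fingers close. It gives the time, the measured TCP pose, the force and the opening at its end, in the units of the state.
- sensors.observe(): the state, without advancing time (a new reading comes with each control period).
- viewer.snapshot(name): name is "scene" or "top" or "wrist"; returns a dict with "image" (480x640x3 uint8, red, green, blue), "camera_matrix" (3x3 intrinsics, pixels), "D" ([k1, k2, p1, p2, k3] as OpenCV has them; the pictures are not rectified), "R" (3x3) and "t" (3): a world point X has camera coordinates R X + t; the wrist camera has in their place "hand_eye" (4x4, takes a point from camera to tool coordinates, whose origin is the TCP and whose axes are the tool frame's). Camera axes: x right, y down, z forward; pixel columns grow to the right and rows downward; lengths in mm; the calibration is good to about 2 mm. A picture is of the moment at which its call begins: read the wrist's pose just before it. There is no depth.
- order.hand_in(): hands the job in, once; it reports no verdict.
The state is a dict: "time": time; "joints": joint angles; "joint_velocities": joint speeds; "effort": joint torques, N m; "tcp_pos": TCP position; "orientation": TCP orientation; "force": force on the tool from outside, world axes, zero at the start; "torque": the same for the moment, N m; "gripper_width": opening from 0.0 (shut) to 1.0 (fully open).
Only numpy, scipy, OpenCV 4.12 (cv2) and the standard library are available. Lean on these libraries where they do the work, as an engineer would, in place of code of your own. Each camera call takes 0.05 s, during which the arm holds its last target.

### The job

Swing the blue lid of the sample holder down over the white disc, then push the yellow pin (the only one long enough) straight down through the lid's hole into the hole of the base until its collar lies on the lid. The sprung disc lifts the lid a little, so keep gripping the yellow pin by its knob and keep pressing it down so that the lid stays fully shut: finish like that, still holding and pressing. Leave the disc in its pocket and do not disturb the red and grey pins or anything else on the bench.

Things in the scene. Friction and masses are not known exactly. Their poses are not given: they have to be found in the camera images.
- jig: Base of the sample holder, an aluminium block fixed to the bench, 110 (x) by 150 (y) by 40 mm high (dark foot plate 130 by 170 mm). Origin: centre of its underside, z up. The lid's hinge runs along x at y = +67 mm, z = 40 mm. In the top: a 46 mm round pocket for the disc at y = +2 mm and the 13 mm through hole for the pin at y = -51 mm.
- lid (a joint): Angle of the blue lid, rad: 0 = fully shut, pi/2 = upright, 1.95 = limit, leaning back. A plate 100 mm along the hinge, 138 mm from hinge to free edge, 10 mm thick, 0.12 kg. Shut, it reaches from the hinge towards the block's -y, top 50 mm above the bench. Stiff hinge (0.12 N m): the lid stays where it is left, but the sprung disc lifts it back to about 0.05 rad when let go below that.
- lid_edge (a point): Middle of the lid's free edge, half-way through its thickness, 138 mm from the hinge. The lid's 13 mm pin hole is 118 mm from the hinge, mid-width, in line with the base's pin hole when shut (less than 1 mm off at 0.05 rad).
- lid_hinge (a point): Middle of the hinge axis, 40 mm above the bench, in the plane of the lid's underside.
- jig_hole (a point): Centre of the mouth of the 13 mm pin hole in the base, on the block's top face 40 mm above the bench. With the lid shut the lid's top face is 10 mm above this point. Axes as the block's.
- pin_grip (a point): Yellow pin standing in the rack, 86 mm high: steel shaft 10 mm dia., 38 mm long with a 3 mm chamfered tip, yellow collar 26 mm dia. by 6 mm, yellow knob 18 mm dia. by 42 mm. The point is on the axis in the knob, 24 mm above the collar's top, 30 mm above its underside, 68 mm above the tip; z up. About 60 g.
- pin_tip (a point): The lower end of the yellow pin's shaft, 68 mm below the grip point.
- pin: The yellow pin again; origin at its tip, z up the pin.
- rack: White pin rack fixed to the bench, a block 195 (x) by 55 (y) by 50 mm high with three 14 mm holes in a row along its x axis, 65 mm apart. Origin: centre of its underside. Pins stand in the holes with their collars on the rack's top. Which pin is in which hole varies.
- pin_red_grip (a point): Red pin in the rack, with the same collar and knob but a short shaft (16 mm). Not wanted. Point in its knob, 24 mm above its collar.
- pin_grey_grip (a point): Grey pin in the rack, with the same collar and knob but a short shaft (16 mm). Not wanted. Point in its knob, 24 mm above its collar.
- disc_center (a point): White ceramic sample disc, 42 mm dia., 11 mm high with a domed top, 30 g, loose in the base's pocket on a sprung plunger; the point is its centre. Its crown stands 3 mm proud of the base's top; pressing the lid fully shut on it with the pin takes about 5 N.
- beaker_rim (a point): Clear beaker, 76 mm dia., 90 mm high; centre of its mouth. Bystander.
- bottle: Amber bottle with a blue cap, 64 mm dia., 150 mm high; centre of its underside. Bystander.
- jar: White jar with a green cap, 52 mm dia., 50 mm high; centre of its underside. Bystander.
- funnel: White funnel standing mouth down, 72 mm dia., 85 mm high; centre of its underside. Bystander.
- screwdriver: Screwdriver with a blue handle, 180 mm long, lying on the bench; origin under its middle. Bystander.
Things that resemble listed ones, but are neither listed nor needed, are in the scene too. Several things have the shape of the jig; the one meant has the colours described above.

How it is judged (in metres and radians):
On the way, in this order (a step that is already met when the one before it is completed fails the run):
1. the lid is swung down over the disc (value of joint lid below 0.12 rad), for 0.2 s.
2. the yellow pin passes through the lid well into the base's hole (value of joint lid below 0.12 rad and z of pin_tip in the frame of jig below 0.028 m and horizontal distance between pin_tip and jig_hole below 0.004 m and angle between the z axis of pin_tip and the z axis of jig, either way round below 0.08 rad), for 0.1 s.
At the end, for the whole second after the job is handed in: Robot still grips the yellow pin (over 3 N); lid shut within 0.018 rad; pin upright (0.08 rad), within 4 mm of the hole's axis, its collar within about 2.5 mm of the shut lid; pin presses on the holder with over 2 N; disc in its pocket (centre within 58 mm of the pin hole's mouth) (value of joint lid below 0.018 rad and z of pin_tip in the frame of jig below 0.0145 m and horizontal distance between pin_tip and jig_hole below 0.004 m and angle between the z axis of pin_tip and the z axis of jig, either way round below 0.08 rad and contact force between pin and jig above 2 N and contact force between the fingers and pin above 3 N and distance between disc_center and jig_hole below 0.058 m); the arm keeps its last pose, push and grip.
It fails at once if the red or the grey pin is pulled or shoved (over 20 mm) (distance of any of pin_red_grip, pin_grey_grip from where it was at the start of the episode above 0.02 m).
It fails at once if a bystander is shoved or knocked over (over 40 mm) (distance of any of beaker_rim, bottle, jar, funnel, screwdriver from where it was at the start of the episode above 0.04 m).
It fails at once if the disc comes out of its pocket (distance between disc_center and jig_hole above 0.065 m).
It also fails if it takes over 51 s, if anything falls off the work surface, if the arm or the gripper's body presses on something with over 40 N, if the wrist force passes 120 N, or if a joint passes its speed limit or range.

## Working session

There is one attempt and no reset: what is moved stays moved. The work goes in short steps, Python scripts to look and compute and a shell command to move; the robot and the scene stay as the last step left them, time stands still between calls to the robot, and variables do not carry over. Pictures are saved under pics/ and viewed, and the job is handed in when it is done.

```bash
ls; mkdir -p pics
python3 - <<'E'
from station import sensors, viewer
import cv2
print(sensors.observe())
for n in ["scene","top","wrist"]:
    s=viewer.snapshot(n); cv2.imwrite(f"pics/{n}0.png",s["image"][:,:,::-1])
    print({k:v for k,v in s.items() if k!="image"})
E
```

```text
pics
{'time': 0.0, 'joints': array([ 1.20499998e+00,  1.26356123e-01, -4.06000574e-02,  1.40540296e+00,
       -2.69633633e-05,  1.57078559e+00]), 'joint_velocities': array([ 0.00036177,  0.0001726 ,  0.00108647, -0.00236517, -0.0003762 ,
       -0.00069934]), 'effort': array([ 2.98637769e-04, -4.35911179e+01,  3.52927279e+01,  1.74668262e-02,
       -4.20758579e-05,  2.27921426e-06]), 'tcp_pos': array([187.63875634, 489.84979794, 208.84466387]), 'orientation': array([-1.55322134,  0.28726171, -0.28685492]), 'force': array([-0.0359173 , -0.37559725, -1.00468248]), 'torque': array([0.02275645, 0.05926172, 0.00781721]), 'gripper_width': 0.9994715623915192}
{'camera_matrix': array([[595.97755309,   0.        , 323.41526314],
       [  0.        , 595.97755309, 240.15119784],
       [  0.        ,   0.        ,   1.        ]]), 'D': array([-0.13263766,  0.        ,  0.        ,  0.        ,  0.        ]), 'R': array([[ 0.61017573,  0.79208998, -0.01670453],
       [ 0.4713287 , -0.37986776, -0.79595838],
       [-0.63681617,  0.47780116, -0.60512083]]), 't': array([-356.9480786 , -132.80
[... 367 characters left out ...]

       [ 0.09561627, -0.02650496, -0.99506533]]), 't': array([  47.73423005,  482.28159518, 1280.30884069])}
{'camera_matrix': array([[376.64105413,   0.        , 320.06583924],
       [  0.        , 376.64105413, 234.08544668],
       [  0.        ,   0.        ,   1.        ]]), 'D': array([-0.03654,  0.     ,  0.     ,  0.     ,  0.     ]), 'hand_eye': array([[ 8.63257497e-04,  9.58798360e-01,  2.84086185e-01,
        -7.18798013e+01],
       [ 6.14814473e-04, -2.84086746e-01,  9.58798385e-01,
        -1.64685299e+02],
       [ 9.99999438e-01, -6.53029596e-04, -8.34723121e-04,
        -2.61173286e-01],
       [ 0.00000000e+00,  0.00000000e+00,  0.00000000e+00,
         1.00000000e+00]])}
```

View pics/scene0.png

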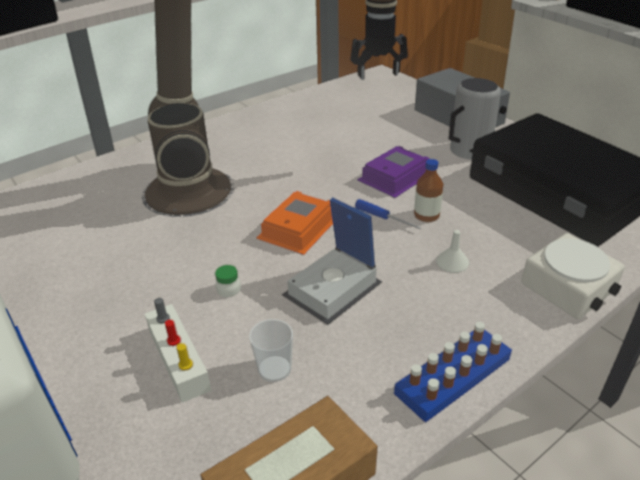

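View pics/top0.png

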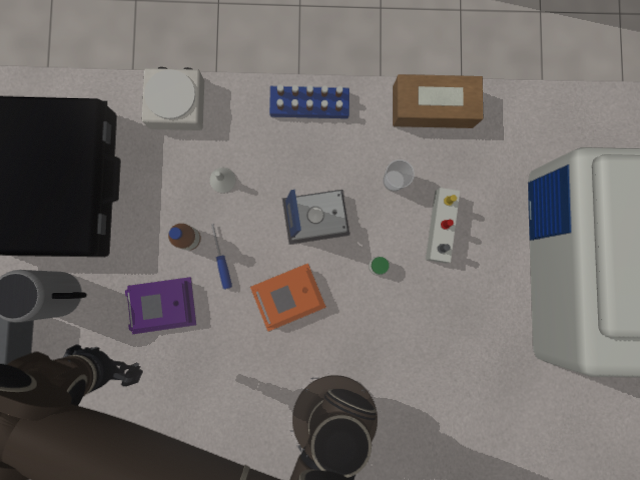

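View pics/wrist0.png

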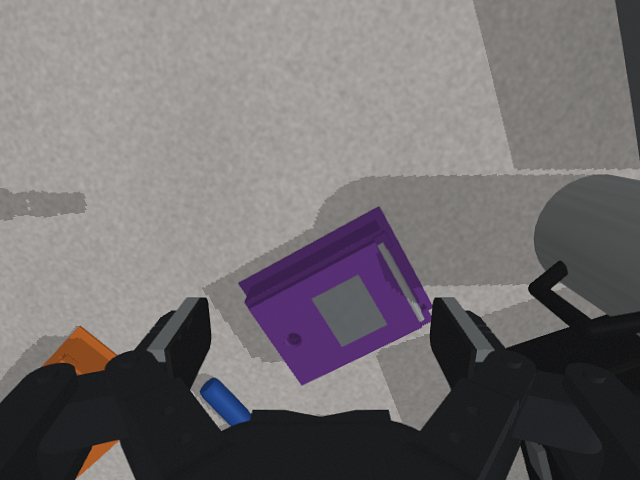

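The top view shows three jig-shaped things: orange (288,297), purple (160,305) and the aluminium one with a blue lid and white disc (316,216). The aluminium one fits the description. The rack is at (444,225), with the yellow pin at (450,200), red at (447,224) and grey at (444,248). I'll confirm in an enlarged crop.

Run:
```python
import cv2
t=cv2.imread("pics/top0.png"); s=cv2.imread("pics/scene0.png")
cv2.imwrite("pics/c1.png",cv2.resize(t[180:255,270:370],None,fx=8,fy=8,interpolation=cv2.INTER_CUBIC))
cv2.imwrite("pics/c2.png",cv2.resize(t[175:275,400:500],None,fx=6,fy=6,interpolation=cv2.INTER_CUBIC))
cv2.imwrite("pics/c3.png",cv2.resize(s[190:330,270:400],None,fx=4.2,fy=4.2,interpolation=cv2.INTER_CUBIC))
```

```text
(no output)
```

View pics/c1.png

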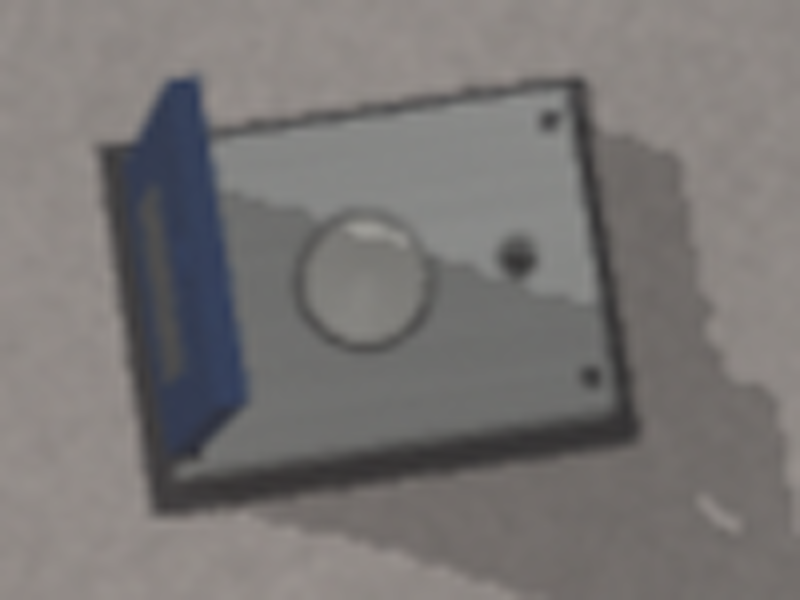

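View pics/c2.png

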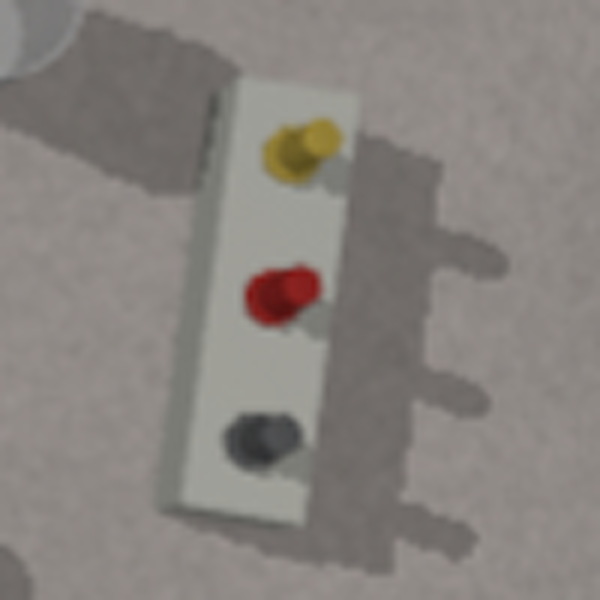

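View pics/c3.png

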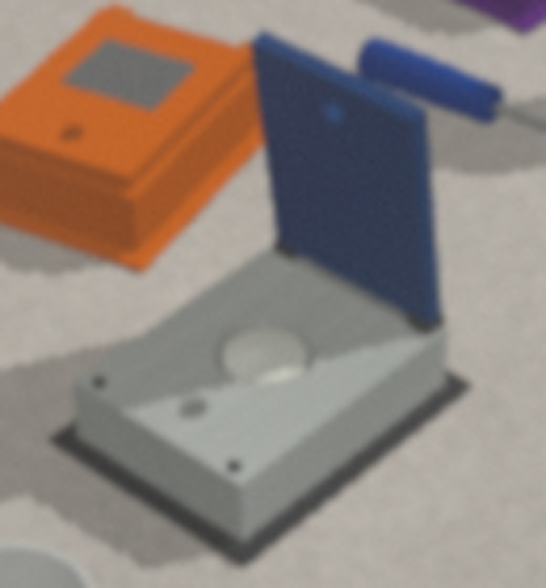

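The crops confirm the grey block with the blue upright lid and white disc. Its pin hole is at top (334.6,212.1) and scene (315.7,287.1). The yellow pin is at the far end of the rack. Next I'll measure by triangulation and fitting.

```bash
cat > h.py <<'E'
import numpy as np, cv2
from scipy.spatial.transform import Rotation as Ro
from scipy.optimize import least_squares
K=dict(top=np.array([[480.79798512,0,316.94132325],[0,480.79798512,237.16643899],[0,0,1]]),scene=np.array([[595.97755309,0,323.41526314],[0,595.97755309,240.15119784],[0,0,1]]))
D=dict(top=np.array([.0153999,0,0,0,0]),scene=np.array([-.13263766,0,0,0,0]))
R=dict(scene=np.array([[ 0.61017573,0.79208998,-0.01670453],[0.4713287,-0.37986776,-0.79595838],[-0.63681617,0.47780116,-0.60512083]]),
top=np.array([[0.01371365,-0.99951549,0.02794124],[-0.9953238,-0.01631762,-0.09520646],[0.09561627,-0.02650496,-0.99506533]]))
T=dict(scene=np.array([-356.9480786,-132.80256927,1555.94143796]),top=np.array([47.73423005,482.28159518,1280.30884069]))
def proj(c,X):
    return cv2.projectPoints(np.atleast_2d(np.array(X,float)),cv2.Rodrigues(R[c])[0],T[c],K[c],D[c])[0][:,0]
def ray(c,uv):
    p=cv2.undistortPoints(np.array([[uv]],float),K[c],D[c])[0,0]
    return -R[c].T@T[c], R[c].T@np.array([p[0],p[1],1])
def onz(c,uv,z):
    o,d=ray(c,uv); return o+d*(z-o[2])/d[2]
def wray(s,st,uv):
    p=cv2.undistortPoints(np.array([[uv]],float),s["camera_matrix"],s["D"])[0,0]
    Rt=Ro.from_rotvec(st["orientation"]).as_matrix(); H=s["hand_eye"]
    return st["tcp_pos"]+Rt@H[:3,3], Rt@H[:3,:3]@np.array([p[0],p[1],1])
def wonz(s,st,uv,z):
    o,d=wray(s,st,uv); return o+d*(z-o[2])/d[2]
E
python3 - <<'E'
from h import *
np.set_printoptions(precision=1,suppress=True)
t=lambda x,y:(270+x/8,180+y/8); s=lambda x,y:(270+x/4.2,190+y/4.2); r=lambda x,y:(400+x/6,175+y/6)
print("cams",ray('top',(0,0))[0],ray('scene',(0,0))[0])
print("hole",onz('top',t(517,257),40),onz('scene',s(192,408),40))
print("disc",onz('top',t(366,280),42),onz('scene',s(265,358),43))
print("dots",onz('top',t(549,120),40),onz('top',t(591,377),40),onz('scene',s(234,466),40),onz('scene',s(98,382),40))
print("foot",[onz('top',t(*p),5)[:2] for p in [(105,147),(578,80),(632,435),(155,512)]])
for n,p in dict(y=(322,135),red=(302,282),grey=(284,434)).items(): print(n,onz('top',r(*p),98))
print("rack top",[onz('top',r(*p),50)[:2] for p in [(240,78),(358,95),(305,522),(182,503)]])
a=onz('scene',(183.5,346),98);print("yel scene top",a, "beaker",onz('scene',(272,333),90),onz('top',(399,175),90))
print("tool axes\n",Ro.from_rotvec([-1.55322134,.28726171,-.28685492]).as_matrix())
E
```

```text
cams [ 357.    89.5 1318.6] [1271.2 -511.1  829.9]
hole [548.2   8.8  40. ] [552.6   6.5  40. ]
disc [539.2  59.5  42. ] [548.5  53.8  43. ]
dots [595.1  -1.5  40. ] [508.  -16.4  40. ] [596.7  -2.5  40. ] [509.5 -17.5  40. ]
foot [array([589.2, 149.4]), array([615.8, -13.9]), array([492.3, -33.6]), array([463.1, 129.7])]
y [ 583.2 -295.6   98. ]
red [ 519.1 -286.2   98. ]
grey [ 453.5 -277.6   98. ]
rack top [array([ 617.3, -274.1]), array([ 610.6, -327.3]), array([ 418.4, -300.9]), array([ 426. , -246.2])]
yel scene top [ 585.7 -293.5   98. ] beaker [ 645.4 -155.8   90. ] [ 641.6 -155.3   90. ]
tool axes
 [[ 0.9 -0.   0.4]
 [-0.4 -0.   0.9]
 [ 0.  -1.  -0. ]]
```

Run:
```python
import cv2
s=cv2.imread("pics/scene0.png")
cv2.imwrite("pics/c4.png",cv2.resize(s[280:400,130:230],None,fx=5,fy=5,interpolation=cv2.INTER_CUBIC))
```

```text
(no output)
```

View pics/c4.png

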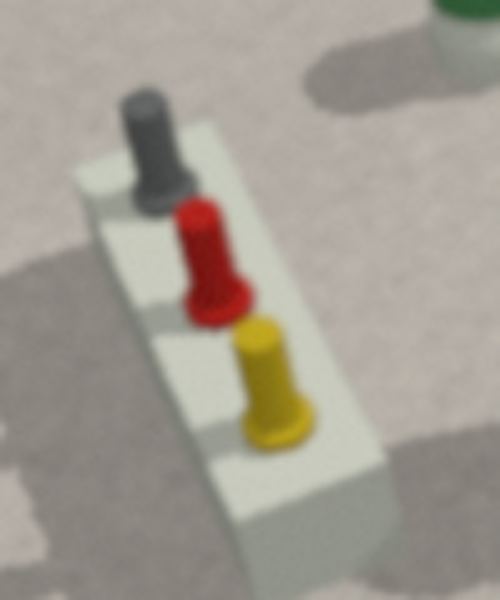

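Run:
```python
from h import *
np.set_printoptions(precision=1,suppress=True)
t=lambda x,y:(270+x/8,180+y/8); s=lambda x,y:(270+x/4.2,190+y/4.2)
def L(p,X):
    c,si=np.cos(p[2]),np.sin(p[2]); X=np.array(X,float)
    return np.c_[p[0]+c*X[:,0]-si*X[:,1],p[1]+si*X[:,0]+c*X[:,1],X[:,2]]
def lid(p,a,u,h): th=p[3]; return [u,67-a*np.cos(th)+h*np.sin(th),40+a*np.sin(th)+h*np.cos(th)]
obs=[]
def res(p):
    o=[]
    P=[[0,-51,40],[65,85,5],[65,-85,5],[-65,-85,5],[-65,85,5]]
    o.append(proj('top',L(p,P))-np.array([t(517,257),t(105,147),t(578,80),t(632,435),t(155,512)]))
    o.append(proj('scene',L(p,[[0,-51,40],[55,-75,40]]))-np.array([s(192,408),s(241,478)]))
    o.append(proj('scene',L(p,[lid(p,138,50,0),lid(p,138,-50,0),lid(p,118,0,0)]))-np.array([s(425,118),s(260,38),s(333,112)]))
    return np.concatenate(o)
f=least_squares(lambda p:res(p).ravel(),[541,58,.17,1.5])
print(f.x[:2],f.x[2:].round(3) if 0 else [round(float(v),4) for v in f.x[2:]]);print(res(f.x))
p=f.x
print("hole",L(p,[[0,-51,40]]),"hinge",L(p,[[0,67,40]]),"edge",L(p,[lid(p,138,0,5),lid(p,138,0,10)]))
print("lid top edge in top view crop", [(np.array(q)-[270,180])*8 for q in proj('top',L(p,[lid(p,138,50,0),lid(p,138,-50,0),lid(p,138,50,10),lid(p,138,-50,10)]))])
print("bottle",onz('top',(177,236),150),"funnel",onz('top',(222,176),85),"screw",onz('top',(224,271),10),"jar",onz('top',(380,265),50))
```

```text
[541.7  58.5] [0.158, 1.4482]
[[ 0.3 -0.5]
 [-1.2 -1.2]
 [ 0.5 -1.2]
 [ 0.7  0.6]
 [-0.9 -0.4]
 [-0.2 -1.1]
 [ 0.1  1.2]
 [-1.7 -0.5]
 [-1.  -0.7]
 [ 1.2 -1.1]]
hole [[549.7   8.2  40. ]] hinge [[531.1 124.7  40. ]] edge [[533.  112.9 177.6]
 [532.2 117.8 178.2]]
lid top edge in top view crop [array([192.1,  68.7]), array([238.9, 395.9]), array([159.3,  72.4]), array([205.8, 400.1])]
bottle [466.5 397.2 150. ] funnel [630.8 305.1  85. ] screw [386.8 304.5  10. ] jar [ 407.6 -112.2   50. ]
```

```bash
python3 -m jog '{"linear":[[0.0338,-0.0333,0],[0.0338,-0.0333,0],[0.0338,-0.0333,0],[0.0338,-0.0333,0],[0.0338,-0.0333,0],[0.0338,-0.0333,0],[0.0338,-0.0333,0],[0.0338,-0.0333,0],[0.0338,-0.0333,0],[0.0338,-0.0333,0],[0,0,0],[0,0,0]],"spin":[1.3,1.3,1.3,1.3,1.3,1.3,1.3,1.3,1.3,1.3,0,0]}' 0.0
```

```text
time: 1.35
tcp_pos: [534.0, 141.1, 204.2]
orientation: [-1.573, 0.101, -0.095]
force: [-0.1, 0.6, -0.2]
gripper_width: -0.001
```

```bash
python3 -m jog '{"linear":[[-0.004,0.015,0],[-0.002,0.01,0],[0,0,0],[0,0,-0.02],[0,0,-0.02],[0,0,-0.015],[0,0,0],[0,0,0]],"spin":[0,0,0,0,0,0,0,0]}' 0.0
python3 - <<'E'
from h import *
from station import sensors, viewer
st=sensors.observe();m=Ro.from_rotvec(st["orientation"]).as_matrix()
print(st["joints"].round(2),m.round(3), np.degrees(np.arctan2(m[1,2],m[0,2])))
s=viewer.snapshot("scene")["image"]; cv2.imwrite("pics/s1.png",cv2.resize(s[120:340,200:460,::-1],None,fx=2.5,fy=2.5))
E
```

```text
time: 2.15
tcp_pos: [522.7, 176.1, 149.6]
orientation: [-1.572, 0.088, -0.085]
force: [-0.4, -0.6, -0.2]
gripper_width: -0.001
[ 0.33  0.18 -0.1   1.29 -0.    0.44] [[ 0.994 -0.002  0.11 ]
 [-0.11  -0.003  0.994]
 [-0.002 -1.    -0.003]] 83.66529061287339
```

View pics/s1.png

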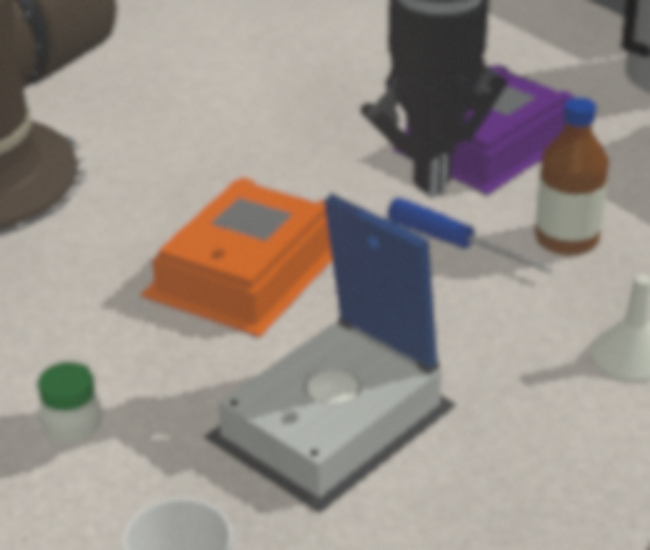

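The fingers stand behind the lid, just above its hole height. Next I sweep the lid over along its arc.

```bash
python3 -m jog '{"linear":[[0.0016,-0.01,-0.001],[0.0016,-0.01,-0.001],[0.0016,-0.01,-0.001],[0.0016,-0.01,-0.001],[0.0016,-0.01,-0.001],[0.0016,-0.01,-0.002],[0.0016,-0.01,-0.003],[0.0016,-0.01,-0.005],[0,0,0]],"spin":[0,0,0,0,0,0,0,0,0]}' 0.0
python3 - <<'E'
from h import *
from station import sensors, viewer
s=viewer.snapshot("scene")["image"]; cv2.imwrite("pics/s2.png",cv2.resize(s[120:340,200:460,::-1],None,fx=2.5,fy=2.5))
E
```

```text
time: 3.1
tcp_pos: [538.0, 88.3, 136.7]
orientation: [-1.57, 0.086, -0.09]
force: [-1.1, -0.1, -0.1]
gripper_width: -0.002
```

View pics/s2.png

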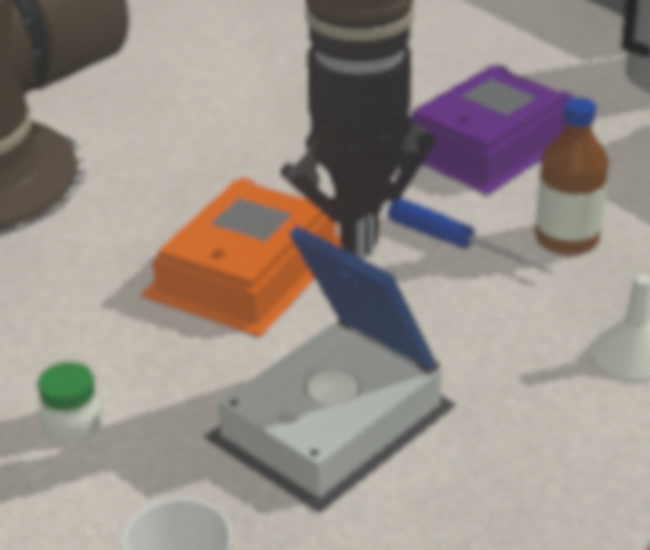

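```bash
python3 -m jog '{"linear":[[0.0016,-0.01,-0.008],[0.0016,-0.01,-0.010],[0.0014,-0.009,-0.011],[0.001,-0.006,-0.01],[0.001,-0.006,-0.01],[0.0007,-0.004,-0.01],[0,-0.001,-0.006],[0,0,0]],"spin":[0,0,0,0,0,0,0,0]}' 0.0
python3 - <<'E'
from h import *
from station import sensors, viewer
s=viewer.snapshot("scene")["image"]; cv2.imwrite("pics/s3.png",cv2.resize(s[120:340,200:460,::-1],None,fx=2.5,fy=2.5))
E
```

```text
time: 3.95
tcp_pos: [544.9, 38.9, 64.7]
orientation: [-1.571, 0.087, -0.088]
force: [-0.3, 0.6, -0.8]
gripper_width: -0.0
```

View pics/s3.png

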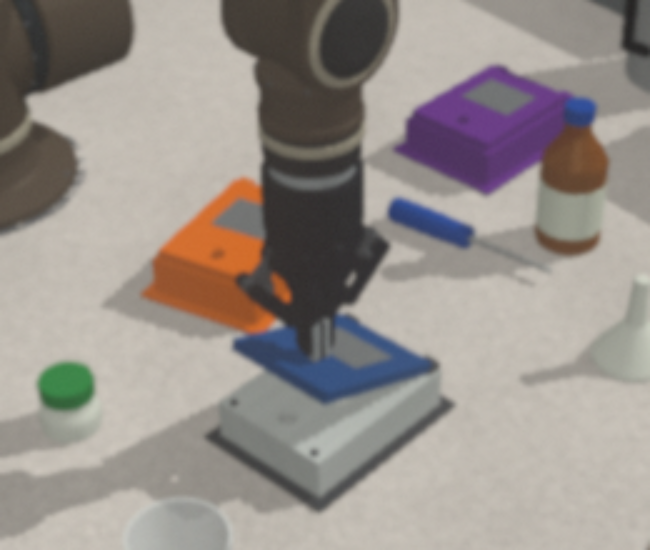

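```bash
python3 -m jog '{"linear":[[0,-0.001,-0.004],[0,0,-0.004],[0,0,-0.003],[0,0,-0.001],[0,0,0]],"spin":[0,0,0,0,0]}' 0.0
```

```text
time: 4.5
tcp_pos: [545.8, 38.9, 53.5]
orientation: [-1.57, 0.083, -0.089]
force: [-0.1, 0.1, -0.4]
gripper_width: -0.0
```

```bash
python3 -m jog '{"linear":[[0,0,-0.002],[0,0,-0.001],[0,0,0],[0,0,0]],"spin":[0,0,0,0]}' 0.0
python3 - <<'E'
from h import *
from station import sensors, viewer
s=viewer.snapshot("scene")["image"]; cv2.imwrite("pics/s4.png",cv2.resize(s[200:340,260:400,::-1],None,fx=4,fy=4))
E
```

```text
time: 4.9
tcp_pos: [546.1, 39.0, 50.6]
orientation: [-1.57, 0.083, -0.089]
force: [0.4, -0.7, 1.2]
gripper_width: 0.0
```

View pics/s4.png

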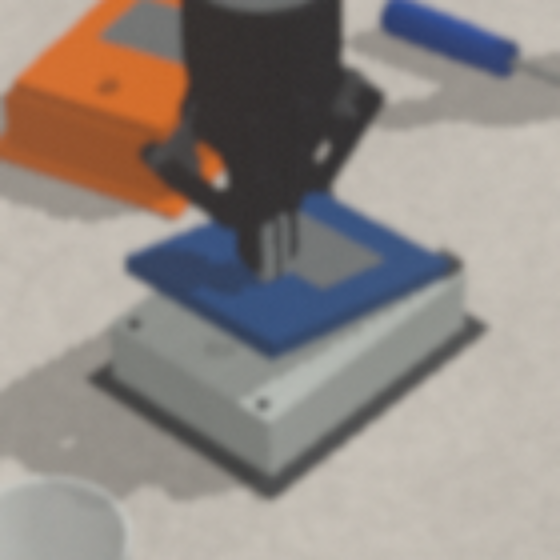

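```bash
python3 -m jog '{"linear":[[0,0,-0.003],[0,0,-0.003],[0,0,-0.002],[0,0,0],[0,0,0]],"spin":[0,0,0,0,0]}' 0.0
python3 - <<'E'
from h import *
from station import sensors, viewer
s=viewer.snapshot("scene")["image"]; cv2.imwrite("pics/s5.png",cv2.resize(s[200:340,260:400,::-1],None,fx=4,fy=4))
print(sensors.observe()["tcp_pos"],sensors.observe()["force"])
E
```

```text
time: 5.45
tcp_pos: [546.2, 39.0, 41.8]
orientation: [-1.57, 0.083, -0.089]
force: [0.4, 0.2, 0.3]
gripper_width: 0.002
[546.17664527  38.95646964  41.83077105] [-0.04058566 -0.99477261  0.51210066]
```

View pics/s5.png

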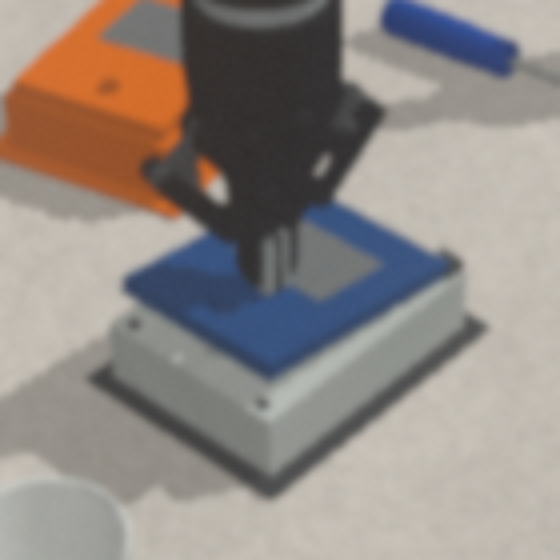

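```bash
python3 -m jog '{"linear":[[0,0,-0.003],[0,0,-0.002],[0,0,-0.002],[0,0,0],[0,0,0]],"spin":[0,0,0,0,0]}' 0.0
python3 - <<'E'
from h import *
from station import sensors, viewer
s=viewer.snapshot("scene")["image"]; cv2.imwrite("pics/s6.png",cv2.resize(s[200:340,260:400,::-1],None,fx=4,fy=4))
s=viewer.snapshot("wrist")["image"]; cv2.imwrite("pics/w6.png",s[:,:,::-1])
print(sensors.observe()["tcp_pos"],sensors.observe()["force"])
E
```

```text
time: 6.0
tcp_pos: [546.1, 38.9, 34.2]
orientation: [-1.57, 0.083, -0.089]
force: [-0.2, -1.2, -0.0]
gripper_width: -0.001
[546.15084891  38.93882497  34.25151586] [-0.50770767  0.43382284 -0.33462413]
```

View pics/s6.png

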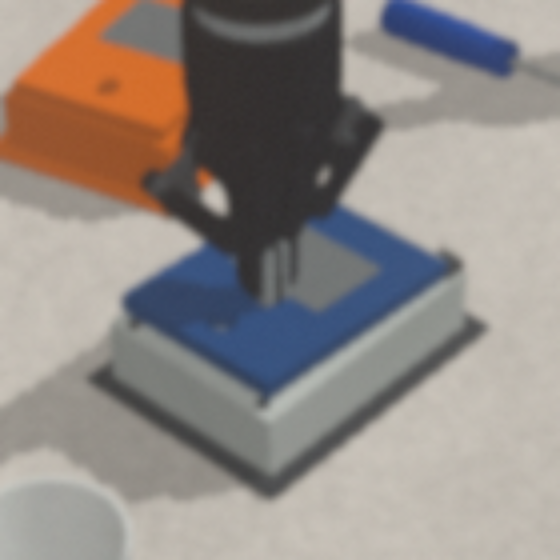

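View pics/w6.png

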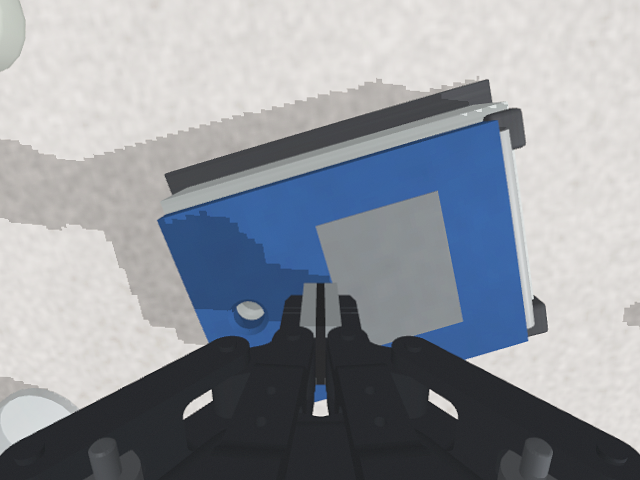

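Run:
```python
from h import *
for z in (34,50): print(z,(proj('scene',[[546.1,38.9,z]])-[260,200])*4)
from station import sensors,viewer
st=sensors.observe();s=viewer.snapshot("wrist");print(st["tcp_pos"],st["joints"])
np.set_printoptions(precision=1,suppress=True)
# lid corners in wrist: free-edge far corner (159,218), hinge far (497,120), hole (250,311)
for uv in [(159,218),(250,311),(497,120)]: print(uv,wonz(s,st,uv,50),wonz(s,st,uv,56))
```

```text
34 [[266.52571833 324.05028361]]
50 [[266.09975996 300.03878148]]
[546.15084891  38.93882497  34.25151586] [ 0.07216464  0.22206729 -0.31441283  1.03030327 -0.00170587  0.18172912]
(159, 218) [504.2 -23.3  50. ] [503.  -20.5  56. ]
(250, 311) [550.1   7.   50. ] [547.    8.6  56. ]
(497, 120) [480.5 113.6  50. ] [480.3 110.9  56. ]
```

Run:
```python
from h import *
from station import viewer
im=viewer.snapshot("scene")["image"][:,:,::-1]
p=[541.7,58.5,.158]
def L(X):
    c,si=np.cos(p[2]),np.sin(p[2]); X=np.array(X,float)
    return np.c_[p[0]+c*X[:,0]-si*X[:,1],p[1]+si*X[:,0]+c*X[:,1],X[:,2]]
big=cv2.resize(im[230:320,275:385],None,fx=7,fy=6.6,interpolation=cv2.INTER_CUBIC)
out=big.copy()
for th,col in((0,(0,0,255)),(.06,(0,255,0)),(.12,(0,255,255))):
    P=[[u,67-138*np.cos(th)+h*np.sin(th),40+138*np.sin(th)+h*np.cos(th)] for u,h in((-50,10),(50,10),(50,0),(-50,0))]
    q=(proj('scene',L(P))-[275,230]+.5)*[7,6.6]
    cv2.polylines(out,[q.astype(int)],True,col,1)
cv2.imwrite("pics/c5.png",out)
```

```text
(no output)
```

View pics/c5.png

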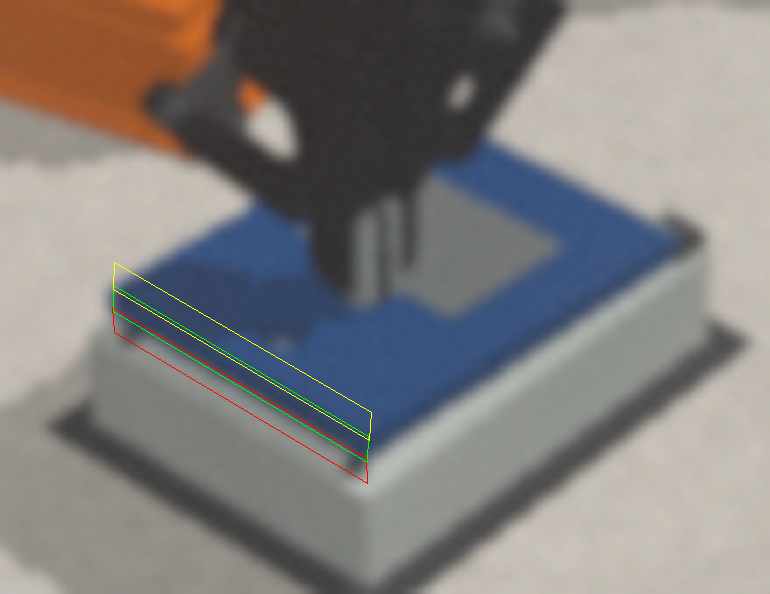

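The lid lies on the disc at about 0.05 rad, which is step 1's goal, yet the TCP reads z = 34 with almost no force. I'll raise the arm and check where the visible fingertips are relative to the TCP.

```bash
python3 -m jog '{"linear":[[0,0,0.02],[0,0,0.03],[0,0,0.03],[0,0,0],[0,0,0]],"spin":[0,0,0,0,0]}' 0.0
python3 - <<'E'
from h import *
from station import sensors,viewer
st=sensors.observe()
im=viewer.snapshot("scene")["image"][:,:,::-1]
w=viewer.snapshot("wrist")["image"][:,:,::-1].copy()
big=cv2.resize(im[190:320,265:385],None,fx=5,fy=4.6,interpolation=cv2.INTER_CUBIC)
for dz,c in((0,(0,0,255)),(17,(0,255,0))):
    q=(proj('scene',[st["tcp_pos"]+[0,0,dz]])-[265,190]+.5)*[5,4.6]; cv2.circle(big,tuple(int(v) for v in q[0]),3,c,-1)
print(st["tcp_pos"],st["force"])
cv2.imwrite("pics/c6.png",big);cv2.imwrite("pics/w7.png",w)
E
```

```text
time: 6.7
tcp_pos: [544.6, 38.9, 115.9]
orientation: [-1.57, 0.085, -0.087]
force: [0.5, 0.4, -0.5]
gripper_width: -0.002
[544.58874137  38.93898823 115.89706565] [ 0.5061368   0.35338273 -0.51681137]
```

View pics/c6.png

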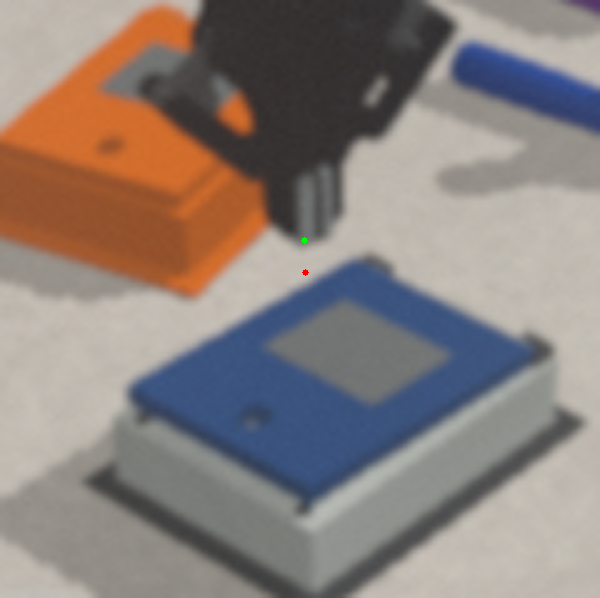

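View pics/w7.png

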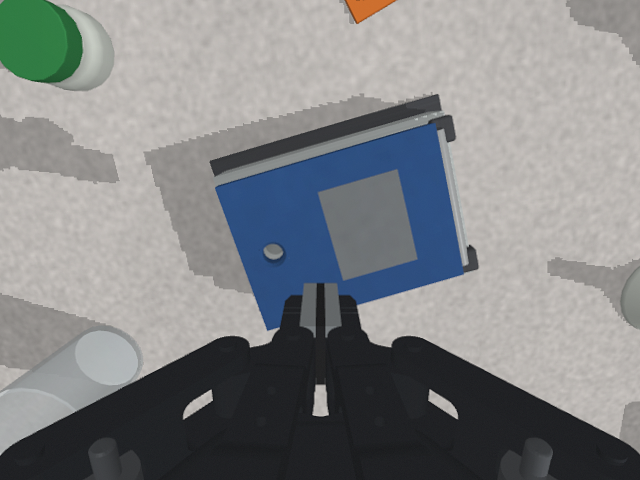

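Run:
```python
from h import *
from station import sensors,viewer
np.set_printoptions(precision=1,suppress=True)
st=sensors.observe();s=viewer.snapshot("wrist")
# lid far corners free (216,186), hinge far (436,122); hole (274,252 )
for dz in (0,16):
    st2=dict(st); st2["tcp_pos"]=st["tcp_pos"]+[0,0,dz]
    a=wonz(s,st2,(216,186),57);b=wonz(s,st2,(436,122),51);h=wonz(s,st2,(274,252),56)
    c=wonz(s,st2,(268,329),57)
    print(dz,a,b,h,c,np.linalg.norm(a-b),np.linalg.norm(a-c))
    print([wonz(s,st2,q,5) for q in [(210,162),(439,95)]], "expect foot len 170")
H=s["hand_eye"]
def pt(x,y,z):
    c=np.linalg.inv(H)@[x,y,z,1]; return s["camera_matrix"][:2,:2]@(c[:2]/c[2])+s["camera_matrix"][:2,2]
for y in (0,-16,-19): print(y,pt(0,y,0),pt(-11,y,0),pt(11,y,0))
```

```text
0 [502.  -19.6  57. ] [479.6 113.8  51. ] [547.4   8.7  56. ] [600.7  -3.1  57. ] 135.37658158326246 100.102642524508
[array([491. , -36.1,   5. ]), array([463.2, 129.9,   5. ])] expect foot len 170
16 [504.  -24.3  57. ] [480.1 118.5  51. ] [552.7   6.   56. ] [609.9  -6.6  57. ] 144.94725094984378 107.28356690982845
[array([492.1, -41. ,   5. ]), array([462.6, 134.8,   5. ])] expect foot len 170
0 [321.1 281. ] [321.1 259.2] [321.2 302.1]
-16 [321.2 296. ] [321.2 272.3] [321.2 318.7]
-19 [321.2 299.1] [321.2 275.1] [321.2 322.2]
```

The tips physically end about 16–17 mm short of the reported TCP: the lid contact and the scene view agree on that, and the wrist calibration matches the reported TCP. I'll allow for this in z. In the wrist view the lid lies over the block with its hole at (274,252). Next I go to the yellow pin.

```bash
python3 -m jog '{"linear":[[0,0,0.03],[0.004,-0.02,0.02],[0.005,-0.045,0],[0.005,-0.045,0],[0.005,-0.045,0],[0.005,-0.045,0],[0.005,-0.045,0],[0.005,-0.04,0],[0.003,-0.02,0],[0.001,-0.008,0],[0,0,0],[0,0,0]],"spin":[0,0,0,0,0,0,0,0,0,0,0,0]}' 0.085
python3 - <<'E'
from h import *
from station import sensors,viewer
st=sensors.observe()
s=viewer.snapshot("wrist");cv2.imwrite("pics/w8.png",s["image"][:,:,::-1])
print(st["tcp_pos"],st["orientation"],st["gripper_width"])
E
```

```text
time: 8.05
tcp_pos: [575.4, -283.5, 151.2]
orientation: [-1.566, 0.1, -0.065]
force: [-0.2, 0.5, -0.3]
gripper_width: 0.994
[ 575.42527621 -283.54057835  151.24191306] [-1.56559142  0.09977442 -0.065212  ] 0.9944627608355058
```

View pics/w8.png

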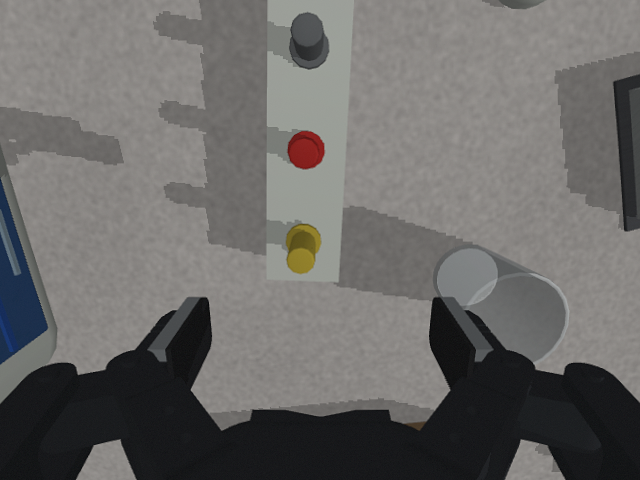

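Run:
```python
from h import *
from station import sensors,viewer
np.set_printoptions(precision=2,suppress=True)
st=sensors.observe();s=viewer.snapshot("wrist")
print(Ro.from_rotvec(st["orientation"]).as_matrix(),st["tcp_pos"],st["joints"])
print(wonz(s,st,(301,261),98),wonz(s,st,(304,240),53))
```

```text
[[ 0.99 -0.02  0.1 ]
 [-0.1   0.    0.99]
 [-0.02 -1.    0.  ]] [ 575.43 -283.26  151.26] [-0.45  0.37  0.15  1.37 -0.01 -0.35]
[ 582.72 -296.26   98.  ] [ 582.27 -296.13   53.  ]
```

```bash
python3 -m jog '{"linear":[[0.005,-0.008,-0.01],[0.001,-0.003,-0.01],[0,0,0],[0,0,0]],"spin":[0,0,0,0]}' 0.085
python3 - <<'E'
from h import *
from station import sensors,viewer
np.set_printoptions(precision=2,suppress=True)
st=sensors.observe();s=viewer.snapshot("wrist");cv2.imwrite("pics/w9.png",s["image"][:,:,::-1])
print(Ro.from_rotvec(st["orientation"]).as_matrix(),st["tcp_pos"])
E
```

```text
time: 8.55
tcp_pos: [582.7, -291.7, 130.3]
orientation: [-1.566, 0.095, -0.062]
force: [-0.8, -0.3, -0.1]
gripper_width: 0.992
[[ 0.99 -0.02  0.1 ]
 [-0.1   0.    1.  ]
 [-0.02 -1.    0.  ]] [ 582.66 -291.72  130.34]
```

View pics/w9.png

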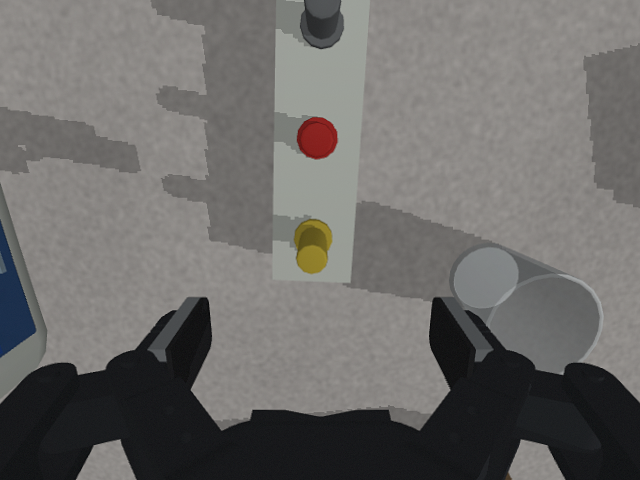

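```bash
python3 -m jog '{"linear":[[0,-0.003,-0.02],[0,-0.001,-0.025],[0,0,-0.015],[0,0,-0.005],[0,0,0],[0,0,0]],"spin":[0,0,0,0,0,0]}' 0.085
python3 - <<'E'
from h import *
from station import sensors,viewer
st=sensors.observe();s=viewer.snapshot("wrist");cv2.imwrite("pics/w10.png",s["image"][:,:,::-1])
im=viewer.snapshot("scene")["image"][:,:,::-1]; cv2.imwrite("pics/s10.png",cv2.resize(im[260:400,120:260],None,fx=4,fy=4,interpolation=cv2.INTER_CUBIC))
print(st["tcp_pos"])
E
```

```text
time: 9.2
tcp_pos: [583.7, -295.8, 66.4]
orientation: [-1.568, 0.091, -0.064]
force: [0.2, 0.9, 1.1]
gripper_width: 0.996
[ 583.65133871 -295.78489737   66.39543803]
```

View pics/w10.png

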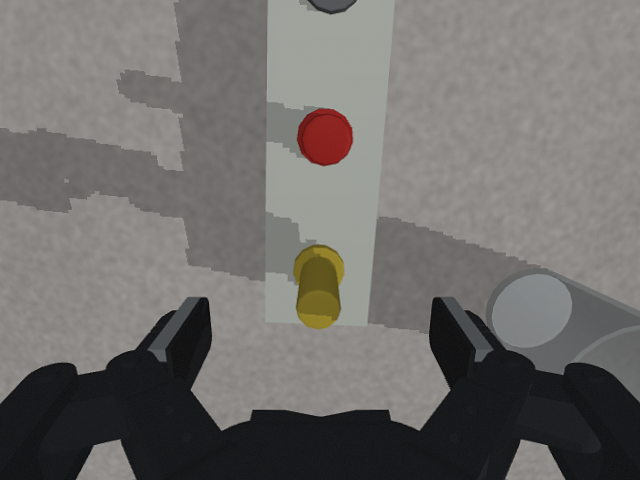

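View pics/s10.png

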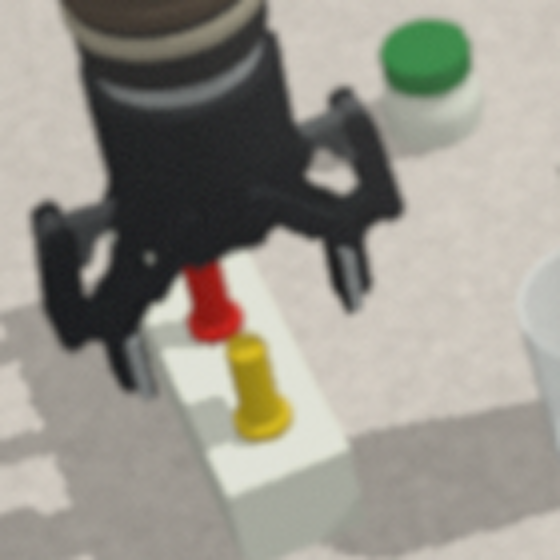

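```bash
python3 -m jog '{"linear":[[0,0,-0.01],[0,0,-0.007],[0,0,-0.003],[0,0,0],[0,0,0]],"spin":[0,0,0,0,0]}' 0.085
python3 - <<'E'
from station import sensors,viewer
import cv2
im=viewer.snapshot("scene")["image"][:,:,::-1]; cv2.imwrite("pics/s11.png",cv2.resize(im[280:400,130:250],None,fx=5,fy=5,interpolation=cv2.INTER_CUBIC))
E
```

```text
time: 9.8
tcp_pos: [584.7, -296.3, 46.5]
orientation: [-1.569, 0.089, -0.067]
force: [0.2, 0.5, 0.0]
gripper_width: 0.992
```

View pics/s11.png

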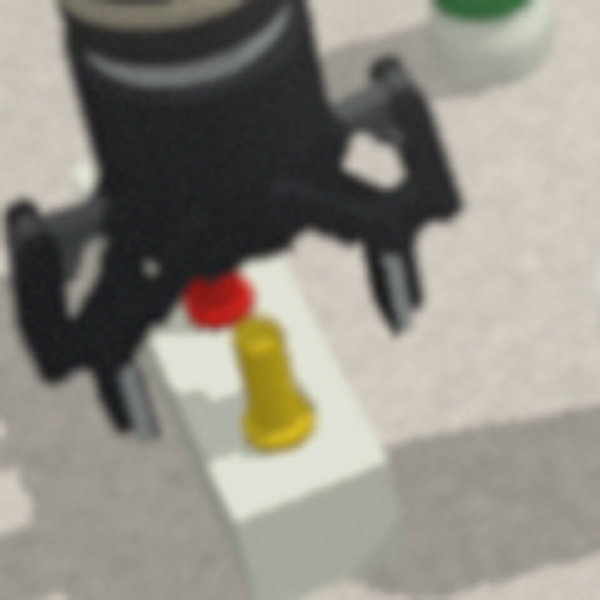

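```bash
python3 -m jog '{"linear":[[-0.001,0,-0.001],[0,0,0],[0,0,0],[0,0,0],[0,0,0],[0,0,0],[0,0,0],[0,0,0],[0,0,0],[0,0,0]],"spin":[0,0,0,0,0,0,0,0,0,0]}' 0.005
python3 - <<'E'
from station import sensors,viewer
import cv2
im=viewer.snapshot("scene")["image"][:,:,::-1]; cv2.imwrite("pics/s12.png",cv2.resize(im[280:400,130:250],None,fx=5,fy=5,interpolation=cv2.INTER_CUBIC))
cv2.imwrite("pics/w12.png",viewer.snapshot("wrist")["image"][:,:,::-1])
E
```

```text
time: 10.85
tcp_pos: [584.0, -296.5, 46.3]
orientation: [-1.57, 0.088, -0.068]
force: [-0.8, -1.1, -0.1]
gripper_width: 0.192
```

View pics/s12.png

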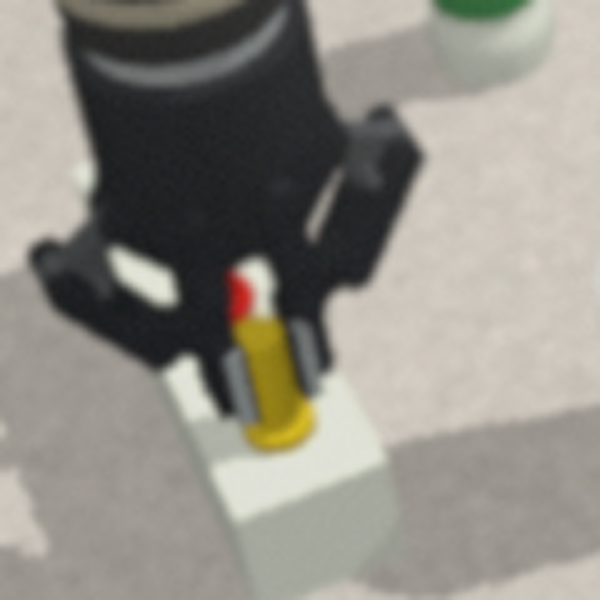

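View pics/w12.png

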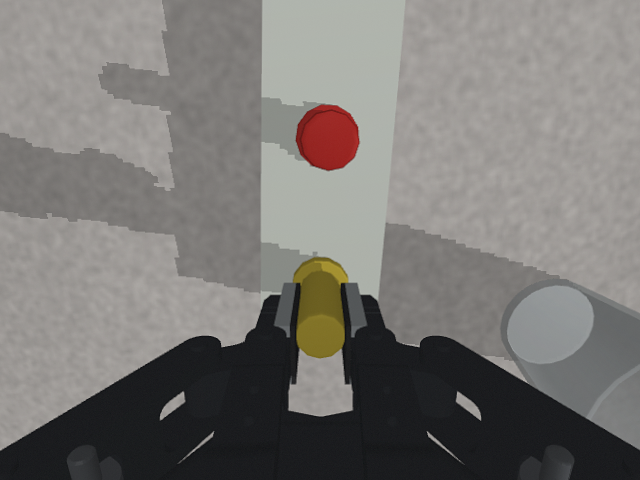

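The yellow knob is gripped squarely (opening 0.19), with the collar on the rack and the tips just above it. That makes the pin tip about 34 mm below the reported TCP. Now I lift.

```bash
python3 -m jog '{"linear":[[0,0,0.005],[0,0,0.01],[0,0,0.015],[0,0,0.02],[0,0,0.025],[0,0,0.015],[0,0,0.01],[0,0,0],[0,0,0]],"spin":[0,0,0,0,0,0,0,0,0]}' 0.005
python3 - <<'E'
from h import *
from station import sensors,viewer
np.set_printoptions(precision=3,suppress=True)
im=viewer.snapshot("scene")["image"][:,:,::-1]; cv2.imwrite("pics/s13.png",cv2.resize(im[240:400,110:270],None,fx=3.7,fy=3.7,interpolation=cv2.INTER_CUBIC))
print(Ro.from_rotvec(sensors.observe()["orientation"]).as_matrix())
E
```

```text
time: 11.85
tcp_pos: [583.3, -296.1, 153.9]
orientation: [-1.57, 0.088, -0.068]
force: [-0.3, -0.2, -0.4]
gripper_width: 0.19
[[ 0.995 -0.012  0.099]
 [-0.099  0.     0.995]
 [-0.012 -1.    -0.001]]
```

View pics/s13.png

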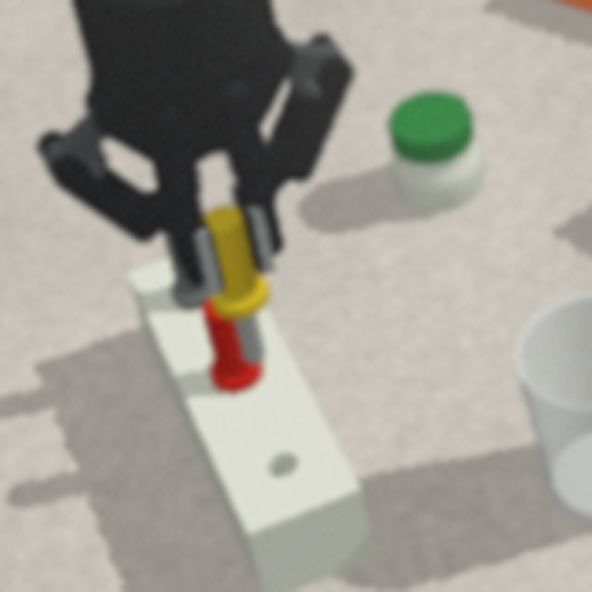

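The pin is out and vertical, and red and grey are undisturbed. Next I move over the lid hole.

```bash
python3 -m jog '{"linear":[[-0.003,0.02,0],[-0.004,0.035,0],[-0.004,0.045,0],[-0.004,0.045,0],[-0.004,0.045,0],[-0.004,0.045,0],[-0.004,0.03,0],[-0.003,0.015,0],[-0.001,0.005,0],[0,0,0],[0,0,0]],"spin":[0,0,0,0,0,0,0,0,0,0,0]}' 0.005
python3 - <<'E'
from h import *
from station import sensors,viewer
np.set_printoptions(precision=3,suppress=True)
st=sensors.observe();print(Ro.from_rotvec(st["orientation"]).as_matrix(),st["tcp_pos"])
im=viewer.snapshot("scene")["image"][:,:,::-1]; cv2.imwrite("pics/s14.png",cv2.resize(im[190:340,250:410],None,fx=4,fy=4,interpolation=cv2.INTER_CUBIC))
cv2.imwrite("pics/w14.png",viewer.snapshot("wrist")["image"][:,:,::-1])
E
```

```text
time: 13.0
tcp_pos: [543.9, -2.0, 141.4]
orientation: [-1.568, 0.103, -0.057]
force: [0.3, 1.1, -0.6]
gripper_width: 0.189
[[ 0.994 -0.029  0.102]
 [-0.102  0.003  0.995]
 [-0.029 -1.    -0.   ]] [543.882  -2.017 141.405]
```

View pics/s14.png

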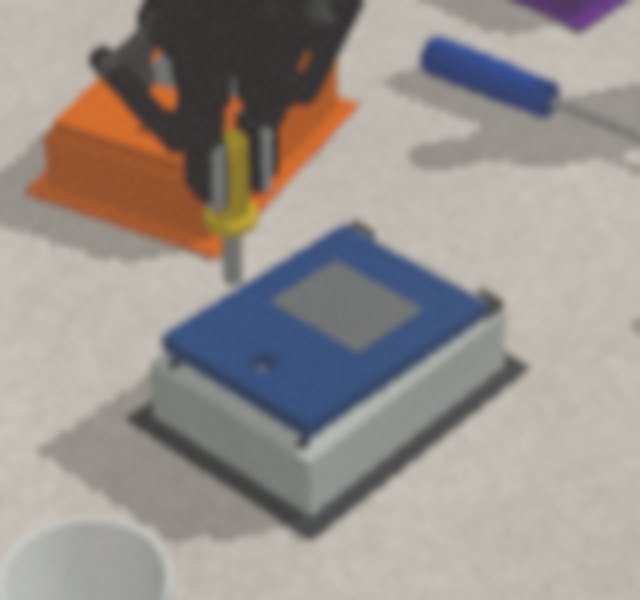

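View pics/w14.png

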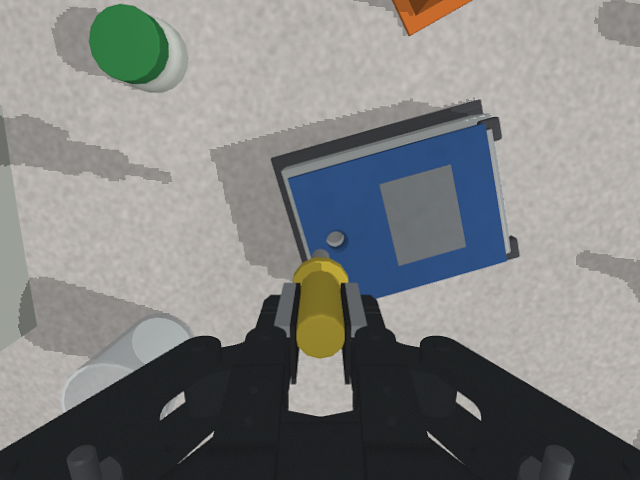

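Run:
```python
import cv2
im=cv2.imread("pics/w14.png");cv2.imwrite("pics/c14.png",cv2.resize(im[215:300,270:370],None,fx=7,fy=7,interpolation=cv2.INTER_CUBIC))
im=cv2.imread("pics/s14.png");cv2.imwrite("pics/c14s.png",cv2.resize(im[200:400,160:340],None,fx=3,fy=3))
```

```text
(no output)
```

View pics/c14.png

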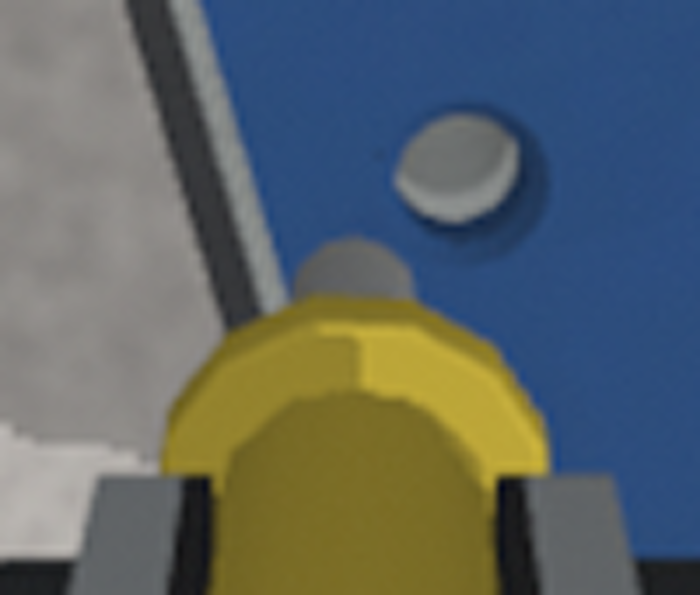

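View pics/c14s.png

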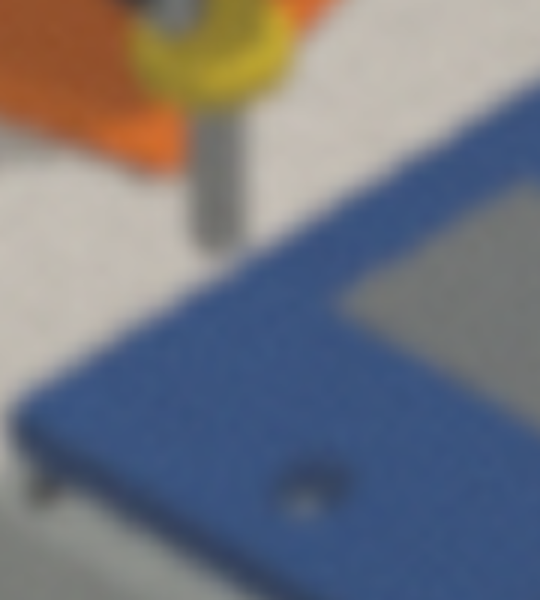

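Run:
```python
from h import *
from station import sensors,viewer
np.set_printoptions(precision=2,suppress=True)
st=sensors.observe();s=viewer.snapshot("wrist")
zt=st["tcp_pos"][2]-34.3
print("tcp",st["tcp_pos"],"tip z",zt)
print("wrist tip",wonz(s,st,(320.6,256.9),zt),"hole",wonz(s,st,(337.4,241),56))
print("scene tip",onz('scene',(308.2,260),zt),"hole",onz('scene',(316,280.6),56))
```

```text
tcp [544.01  -2.39 141.51] tip z 107.2092850070993
wrist tip [543.3   -2.55 107.21] hole [549.78   8.58  56.  ]
scene tip [542.31  -1.77 107.21] hole [552.06   8.09  56.  ]
```

```bash
python3 -m jog '{"linear":[[0.003,0.006,-0.005],[0.002,0.003,-0.008],[0.001,0.001,-0.008],[0,0,-0.005],[0,0,0],[0,0,0]],"spin":[0,0,0,0,0,0]}' 0.005
python3 - <<'E'
from h import *
from station import sensors,viewer
np.set_printoptions(precision=3,suppress=True)
st=sensors.observe();print(Ro.from_rotvec(st["orientation"]).as_matrix()[:,1],st["tcp_pos"])
im=viewer.snapshot("scene")["image"][:,:,::-1]; cv2.imwrite("pics/s15.png",cv2.resize(im[240:300,280:350],None,fx=9,fy=9,interpolation=cv2.INTER_CUBIC))
w=viewer.snapshot("wrist")["image"][:,:,::-1]
cv2.imwrite("pics/w15.png",cv2.resize(w[215:300,270:370],None,fx=7,fy=7,interpolation=cv2.INTER_CUBIC))
E
```

```text
time: 13.75
tcp_pos: [550.7, 6.5, 112.1]
orientation: [-1.568, 0.107, -0.06]
force: [0.2, 0.8, 0.2]
gripper_width: 0.191
[-0.03   0.003 -1.   ] [550.682   6.455 112.148]
```

View pics/s15.png

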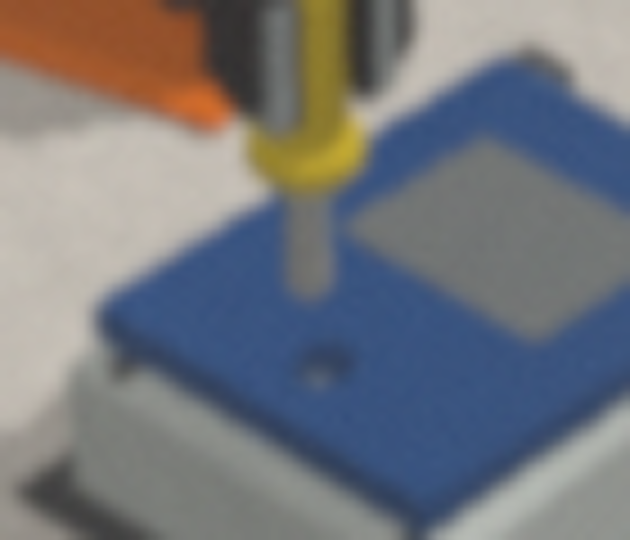

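View pics/w15.png

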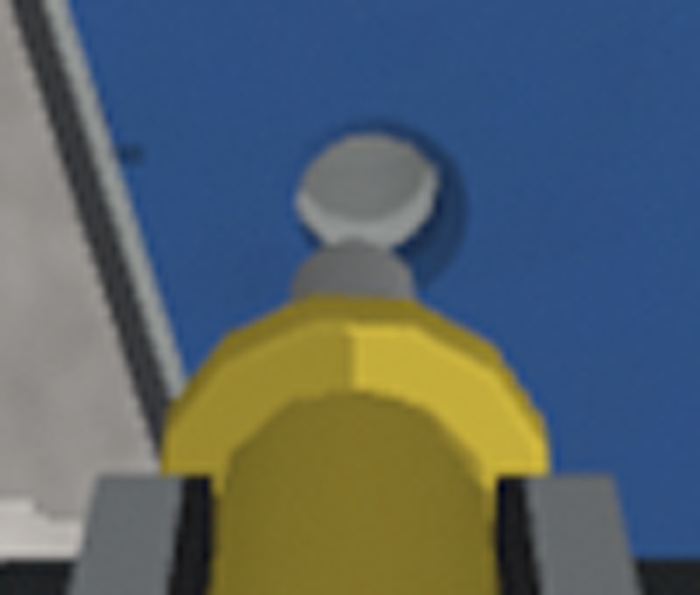

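Run:
```python
from h import *
from station import sensors,viewer
np.set_printoptions(precision=2,suppress=True)
st=sensors.observe();s=viewer.snapshot("wrist")
zt=st["tcp_pos"][2]-34.3
print("tcp",st["tcp_pos"],"tip z",zt)
print("wrist tip",wonz(s,st,(320.6,256.9),zt),"hole",wonz(s,st,(324.4,244.3),56))
print("scene tip",onz('scene',(314.4,272.),zt),"hole",onz('scene',(316.4,280.6),56))
```

```text
tcp [550.79   6.49 112.43] tip z 78.13014784918944
wrist tip [550.06   6.33  78.13] hole [549.43   8.77  56.  ]
scene tip [550.36   6.14  78.13] hole [552.56   8.71  56.  ]
```

```bash
python3 -m jog '{"linear":[[0.0003,0.0018,-0.004],[0,0.0003,-0.004],[0,0,-0.003],[0,0,0],[0,0,0]],"spin":[0,0,0,0,0]}' 0.005
python3 - <<'E'
from h import *
from station import sensors,viewer
np.set_printoptions(precision=3,suppress=True)
st=sensors.observe();print(Ro.from_rotvec(st["orientation"]).as_matrix()[:,1],st["tcp_pos"])
im=viewer.snapshot("scene")["image"][:,:,::-1]; cv2.imwrite("pics/s16.png",cv2.resize(im[240:300,280:350],None,fx=9,fy=9,interpolation=cv2.INTER_CUBIC))
w=viewer.snapshot("wrist")["image"][:,:,::-1]
cv2.imwrite("pics/w16.png",cv2.resize(w[215:300,270:370],None,fx=7,fy=7,interpolation=cv2.INTER_CUBIC))
E
```

```text
time: 14.4
tcp_pos: [551.6, 8.8, 101.4]
orientation: [-1.568, 0.106, -0.061]
force: [0.0, 0.2, 0.1]
gripper_width: 0.192
[-0.028  0.003 -1.   ] [551.566   8.794 101.377]
```

View pics/s16.png

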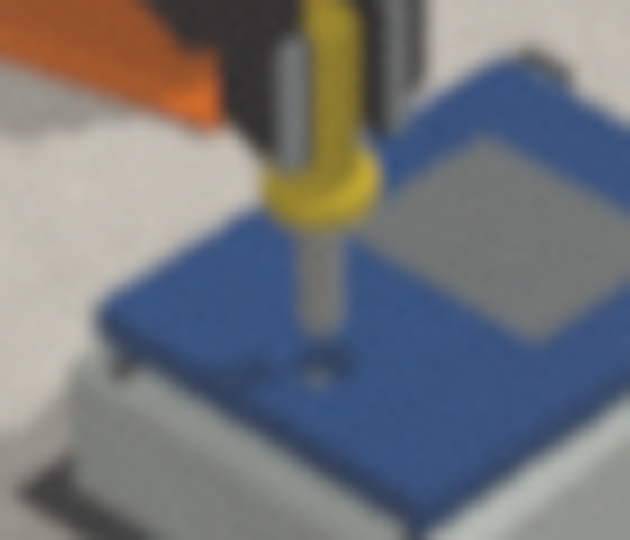

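View pics/w16.png

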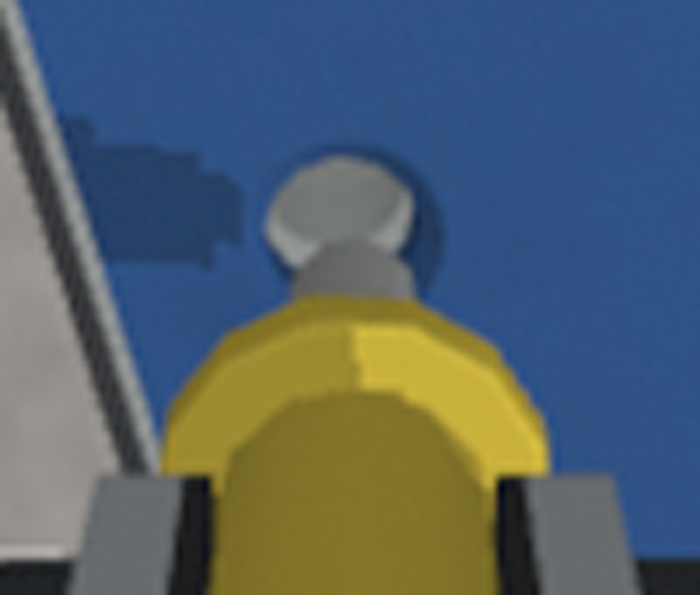

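Run:
```python
from h import *
from station import sensors,viewer
np.set_printoptions(precision=2,suppress=True)
st=sensors.observe();s=viewer.snapshot("wrist")
zt=st["tcp_pos"][2]-34.3
print("tcp",st["tcp_pos"],"tip z",zt)
print("wrist tip",wonz(s,st,(320.6,256.9),zt),"hole",wonz(s,st,(320.6,247.9),56))
print("scene tip",onz('scene',(315.8,276.4),zt),"hole",onz('scene',(316.3,280.3),56))
```

```text
tcp [551.63   8.77 101.47] tip z 67.16745997509591
wrist tip [550.96   8.61  67.17] hole [549.11   8.82  56.  ]
scene tip [552.22   7.82  67.17] hole [551.72   9.09  56.  ]
```

```bash
python3 -m jog '{"linear":[[-0.001,0.0004,-0.002],[-0.0003,0.0001,-0.003],[0,0,-0.003],[0,0,-0.002],[0,0,0],[0,0,0]],"spin":[0,0,0,0,0,0]}' 0.005
python3 - <<'E'
from h import *
from station import sensors,viewer
np.set_printoptions(precision=3,suppress=True)
st=sensors.observe();print(Ro.from_rotvec(st["orientation"]).as_matrix()[:,1],st["tcp_pos"])
im=viewer.snapshot("scene")["image"][:,:,::-1]; cv2.imwrite("pics/s17.png",cv2.resize(im[240:300,280:350],None,fx=9,fy=9,interpolation=cv2.INTER_CUBIC))
w=viewer.snapshot("wrist")["image"][:,:,::-1]
cv2.imwrite("pics/w17.png",cv2.resize(w[215:300,270:370],None,fx=7,fy=7,interpolation=cv2.INTER_CUBIC))
E
```

```text
time: 15.15
tcp_pos: [550.3, 9.3, 90.7]
orientation: [-1.568, 0.105, -0.062]
force: [-0.6, -0.1, -0.5]
gripper_width: 0.193
[-0.028  0.003 -1.   ] [550.257   9.271  90.666]
```

View pics/s17.png

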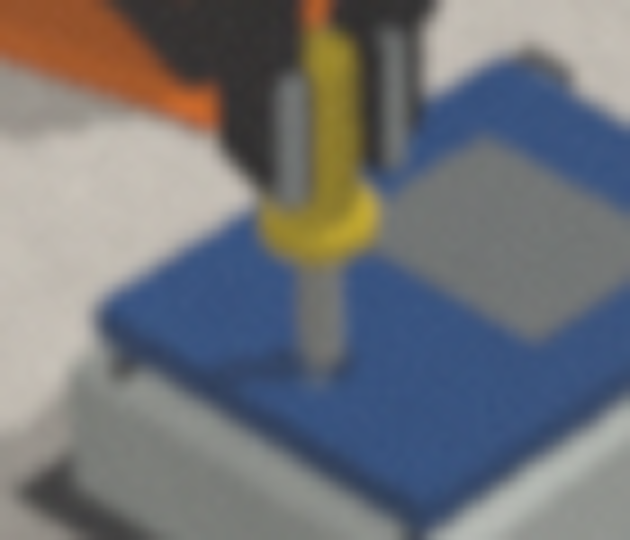

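View pics/w17.png

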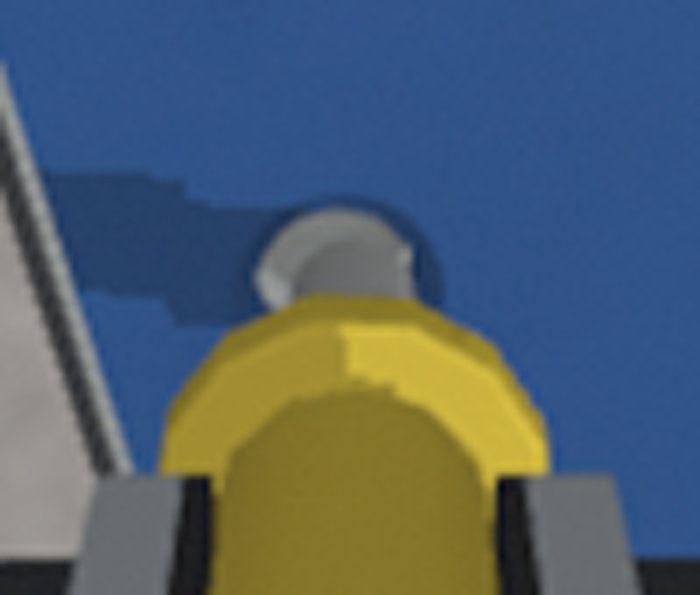

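```bash
python3 -m jog '{"linear":[[-0.0006,0,-0.002],[0,0,-0.002],[0,0,-0.002],[0,0,-0.001],[0,0,0],[0,0,0]],"spin":[0,0,0,0,0,0]}' 0.005
python3 - <<'E'
from h import *
from station import sensors,viewer
np.set_printoptions(precision=3,suppress=True)
st=sensors.observe();print(Ro.from_rotvec(st["orientation"]).as_matrix()[:,1],st["tcp_pos"])
im=viewer.snapshot("scene")["image"][:,:,::-1]; cv2.imwrite("pics/s18.png",cv2.resize(im[240:300,280:350],None,fx=9,fy=9,interpolation=cv2.INTER_CUBIC))
w=viewer.snapshot("wrist")["image"][:,:,::-1]
cv2.imwrite("pics/w18.png",cv2.resize(w[215:300,270:370],None,fx=7,fy=7,interpolation=cv2.INTER_CUBIC))
E
```

```text
time: 15.85
tcp_pos: [549.9, 9.2, 83.3]
orientation: [-1.568, 0.105, -0.062]
force: [0.3, -0.2, -0.9]
gripper_width: 0.194
[-0.027  0.003 -1.   ] [549.891   9.189  83.334]
```

View pics/s18.png

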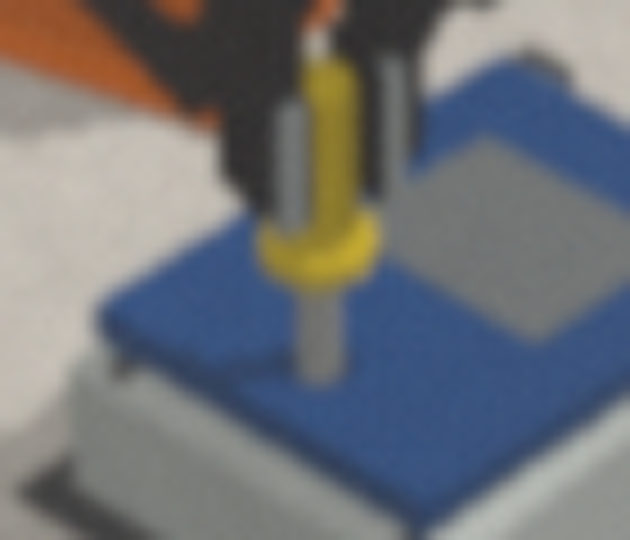

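View pics/w18.png

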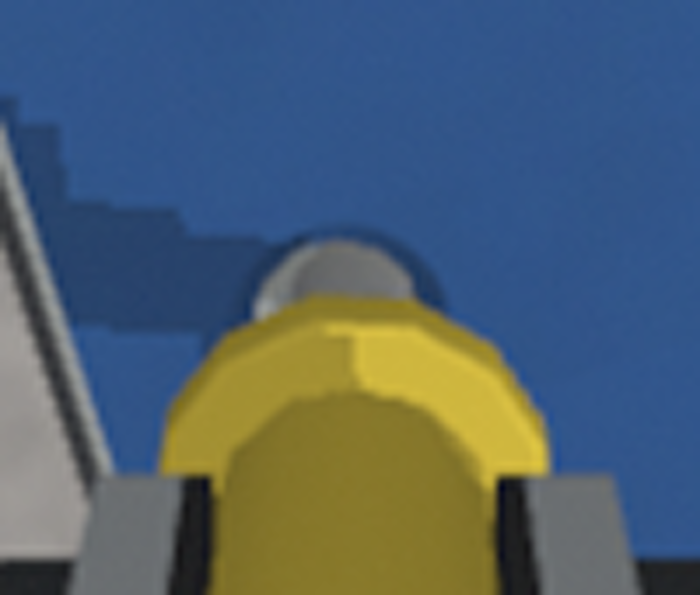

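```bash
python3 -m jog '{"linear":[[-0.0004,0,-0.002],[0,0,-0.002],[0,0,-0.002],[0,0,-0.002],[0,0,-0.001],[0,0,0],[0,0,0]],"spin":[0,0,0,0,0,0,0]}' 0.005
python3 -m jog '{"linear":[[0,0,-0.002],[0,0,-0.002],[0,0,0],[0,0,0]],"spin":[0,0,0,0]}' 0.005
```

```text
time: 16.65
tcp_pos: [549.8, 8.9, 73.8]
orientation: [-1.568, 0.104, -0.063]
force: [0.1, -0.8, 0.0]
gripper_width: 0.194
time: 17.05
tcp_pos: [549.9, 8.8, 69.5]
orientation: [-1.568, 0.104, -0.063]
force: [0.5, 0.5, 0.1]
gripper_width: 0.191
```

```bash
python3 -m jog '{"linear":[[0,0,-0.003],[0,0,-0.004],[0,0,-0.003],[0,0,-0.002],[0,0,0],[0,0,0]],"spin":[0,0,0,0,0,0]}' 0.005
python3 - <<'E'
from h import *
from station import sensors,viewer
st=sensors.observe();print(Ro.from_rotvec(st["orientation"]).as_matrix()[:,1],st["tcp_pos"])
im=viewer.snapshot("scene")["image"][:,:,::-1]; cv2.imwrite("pics/s19.png",cv2.resize(im[235:315,270:360],None,fx=7,fy=7,interpolation=cv2.INTER_CUBIC))
E
```

```text
time: 17.65
tcp_pos: [549.9, 8.7, 56.2]
orientation: [-1.569, 0.104, -0.063]
force: [0.2, -0.7, -1.4]
gripper_width: 0.186
[-0.02606713  0.00177661 -0.99965862] [549.87473794   8.70979201  56.19246004]
```

View pics/s19.png

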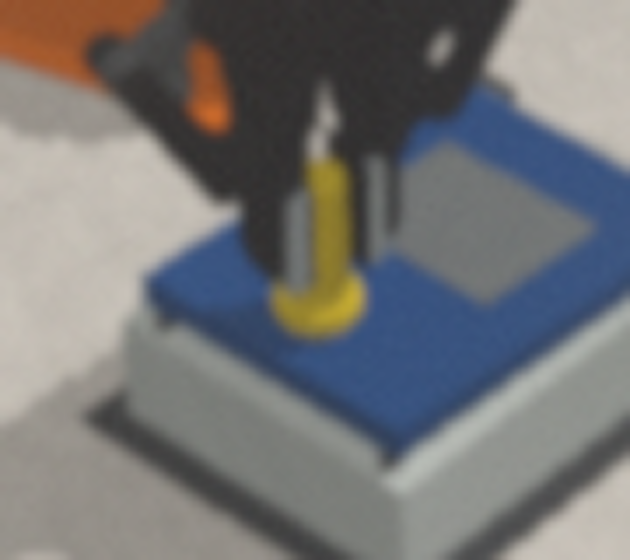

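```bash
python3 -m jog '{"linear":[[0,0,-0.003],[0,0,-0.003],[0,0,-0.002],[0,0,-0.002]],"spin":[0,0,0,0]}' 0.005
python3 -m jog '{"linear":[[0,0,-0.002],[0,0,-0.002]],"spin":[0,0]}' 0.005
```

```text
time: 18.1
tcp_pos: [550.3, 8.3, 46.7]
orientation: [-1.57, 0.103, -0.065]
force: [-1.3, -2.1, 4.0]
gripper_width: 0.189
time: 18.3
tcp_pos: [550.6, 8.2, 45.9]
orientation: [-1.569, 0.102, -0.067]
force: [-8.4, -1.1, 21.2]
gripper_width: 0.187
```

```bash
python3 -m jog '{"linear":[[-0.001,0,-0.0015],[-0.0005,0,-0.002]],"spin":[0,0]}' 0.005
python3 - <<'E'
from h import *
from station import sensors,viewer
np.set_printoptions(precision=3,suppress=True)
for i in range(4):
    im=viewer.snapshot("scene")["image"][:,:,::-1]
    st=sensors.observe();print(Ro.from_rotvec(st["orientation"]).as_matrix()[:,1],st["tcp_pos"],st["force"],st["gripper_width"])
cv2.imwrite("pics/s20.png",cv2.resize(im[235:315,270:360],None,fx=7,fy=7,interpolation=cv2.INTER_CUBIC))
p=[541.7,58.5,.158]
def L(X):
    c,si=np.cos(p[2]),np.sin(p[2]); X=np.array(X,float)
    return np.c_[p[0]+c*X[:,0]-si*X[:,1],p[1]+si*X[:,0]+c*X[:,1],X[:,2]]
out=cv2.resize(im[230:320,275:385],None,fx=7,fy=6.6,interpolation=cv2.INTER_CUBIC)
for th,col in((0,(0,0,255)),(.06,(0,255,0))):
    P=[[u,67-138*np.cos(th)+h*np.sin(th),40+138*np.sin(th)+h*np.cos(th)] for u,h in((-50,10),(50,10),(50,0),(-50,0))]
    cv2.polylines(out,[((proj('scene',L(P))-[275,230]+.5)*[7,6.6]).astype(int)],True,col,1)
cv2.imwrite("pics/c20.png",out)
cv2.imwrite("pics/w20.png",viewer.snapshot("wrist")["image"][:,:,::-1])
E
```

```text
time: 18.5
tcp_pos: [550.4, 8.2, 46.0]
orientation: [-1.569, 0.098, -0.07]
force: [-3.0, -1.0, 14.9]
gripper_width: 0.19
[-0.017  0.001 -1.   ] [550.401   8.241  45.997] [-3.236 -1.019 13.438] 0.19089906741067839
[-0.017  0.001 -1.   ] [550.434   8.211  46.   ] [-3.561 -1.469 12.698] 0.19392179432297754
[-0.017  0.001 -1.   ] [550.453   8.219  46.013] [-2.585 -1.222 12.896] 0.19002019818384894
[-0.017  0.001 -1.   ] [550.416   8.235  46.026] [-3.701 -0.795 13.716] 0.18942117361896835
```

View pics/s20.png

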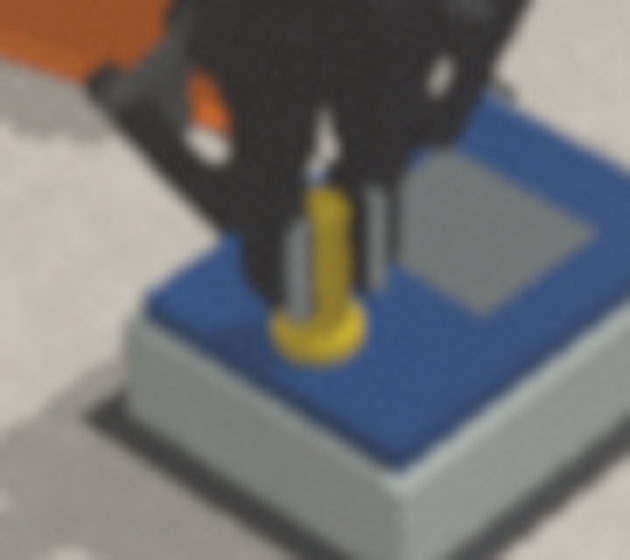

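View pics/c20.png

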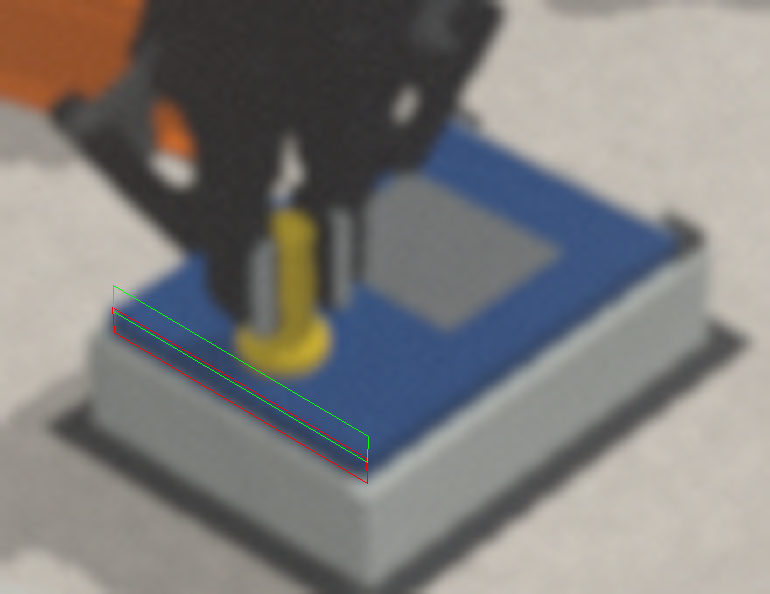

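View pics/w20.png

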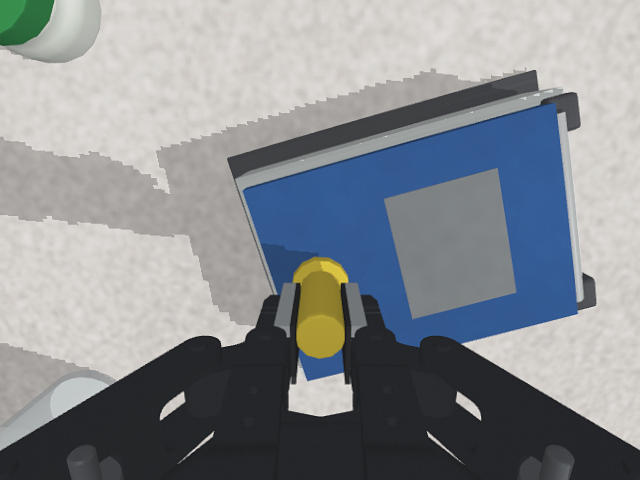

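The lid is flush: its edge matches the 0-rad outline, with no gap. The collar sits on the lid, the push is steady at about 13 N, and TCP z is 46.0, the same as when the pin was seated in the rack, so the tip is at about 12 mm. I'm handing in.

Run:
```python
from station import order,sensors
print(order.hand_in()); s=sensors.observe(); print(s["time"],s["force"],s["gripper_width"],s["tcp_pos"])
```

```text
the job is handed in; nothing more can be done
None
the job is handed in; nothing more can be done
```

I swung the blue lid down over the disc with shut fingers, then took the yellow pin by its knob. I pushed it through the lid into the base hole until its collar lay on the lid, and handed in while still gripping and pressing, at about 19 s.

**Last checks before hand-in**
- **Lid:** flush with the 0-rad outline in the scene view.
- **Push:** steady at about 13 N downward, with about 3 N sideways.
- **Pin depth:** TCP z was 46.0 mm, against 46.3 mm when I gripped the pin seated in the rack. That puts the tip about 12 mm above the bench.
- **Tilt:** the tool leaned 0.017 rad, within 0.01 rad of its lean when it gripped the pin.
- **Grip:** the gripper opening was 0.19, on the knob.

**What disagreed**
- **Fingertips:** they ended about 16–17 mm short of the reported TCP, which does not match the description. The lid contact and the scene view both showed this, so I worked out heights from the seated pin instead.
- **Hole position:** the scene and wrist cameras differed by about 2–3 mm in x. I guided the insertion from both, mostly trusting the wrist view.

**What I could not check**
- The disc is hidden under the lid.
- I did not re-measure the bystanders. The red and grey pins looked unmoved after I lifted the yellow one.
- The state could no longer be read after hand-in, so I have no readings from the judged second.

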